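# Nest the plaster castings, then scrape the board clean

### The arm

A 6-joint arm with a two-finger parallel gripper is mounted at the origin on the work surface. World frame = base frame: x ahead of the robot, y to its left, z up, the work surface at z = 0. Lengths are in m, angles in degrees, forces in N, time in s.
With the tool pointing down it reaches from about 0.4 to 0.825 m from the base axis. Payload 7 kg.
Tool frame: the origin (TCP) lies midway between the tips of the shut fingers; the grasp point (between the pads) lies 19 mm behind it; z points along the fingers, y is the line along which they close (so a half turn about z gives the same grasp; the last joint's range is limited). The gripper opens to 88 mm and grips with 3 to 60 N. Pads are 19 mm wide; open, the fingers measure 130 mm over their backs; the gripper's body (78 mm by 193 mm) begins 47 mm behind the grasp point.
Start: joints at [-57.061, 20.546, 0.682, 0, -70.136, -16.507], TCP at [0.191, -0.647, 0.227] pointing down, gripper open.
Joint ranges: [-176.03, 176.03], [-82.01, 121.73], [-58.28, 71.71], [-173.87, 95.51], [-174.79, -0.11], [-173.66, 173.66]. Speed limits (degrees/s): [136.94, 136.94, 172.46, 180, 180, 180].

### API

Orientations are given as [roll, pitch, yaw] about the fixed x, y, z axes, in that order (R = Rz(yaw) Ry(pitch) Rx(roll)).
In Python, from plant import get_state, optics, order gives the robot as it stands. The module is installed in compiled form; this text tells all that it offers.
- The arm moves only by the tool send_rows, never from a script. Its argument "moves" is a list of rows, each an object with "slide": the shift along the tool's x, y, z as a fraction of full scale, a list of three; "turn": the turn about the tool's z as a fraction of full scale; "gripper": the opening, from 0 (shut) to 1 (fully open). A call has exactly 5 rows; each row is the pose to reach, as a shift and turn from the pose commanded when the call began, along the tool's axes at that moment; what a row does not reach only later rows make up. Full scale, the value 1, is 150 mm for a shift and 90 degrees for a turn. A row lasts 1/12 s, in which the tool goes at most 41.7 mm and 7.16 degrees, less where a joint would pass 70% of its speed; a pose out of reach is approached as far as the arm can. A call with a number of a shift or a turn outside -1 to 1 is refused whole. A call with a gripper value outside its range is refused whole. The fingers move at their own pace and stop on an object; "newtons" is the grip in N (left out, the last holds). Time passes only in rows, so rows that repeat a pose let the fingers close, or fill a call up. It gives the time, the measured TCP pose, the force, the opening and the grip force at its end, in the units of the state.
- get_state(): the state, without advancing time (a new reading comes with each control period).
- optics.capture(name): name is "side" or "top" or "wrist"; returns a dict with "img" (400x640x3 uint8, red, green, blue), "intrinsics" (3x3 intrinsics, pixels), "origin" and "attitude" of the camera in the world. Camera axes: x right, y down, z forward; pixel columns grow to the right and rows downward; lengths in m; the calibration is good to about 2 mm. A picture is of the moment at which its call begins. There is no depth.
- order.close_job(): hands the job in; it is judged then, once.
Trained networks look in the newest picture that a camera, given by its name, has taken for a name from the list of things; names that differ only in an ending like _2 or _b are one class to them, and where a whole thing is asked for, a point or a joint stands for the part that bears it (a point fixed in the world has none). Each returns a list of dicts, best first, with "p" (0 to 1); they miss things now and then, are a little off and sometimes report something else, mostly with a low value. They report only what shows in the picture. A call takes as long as a camera call.
- optics.look_for(camera, name): "location" ([x, y, z] in m, in world coordinates, good to about 4 mm: the middle of the surface that is visible of it).
The state is a dict: "time_s": time; "joints": joint angles; "qd": joint speeds; "joint_torque": joint torques, N m; "tcp_pos": TCP position; "eef_rot": TCP orientation; "contact_force": force on the tool from outside, world axes, zero at the start; "moment": the same for the moment, N m; "gripper_width": finger opening in m; "gripper_force": force on a finger pad.
Only numpy, scipy, OpenCV 4.12 (cv2) and the standard library are available. Lean on these libraries where they do the work, as an engineer would, in place of code of your own. Each camera call takes 0.05 s, during which the arm holds its last target. There are 200 camera calls.

### The job

Clear up after demoulding: first lower the two plaster castings, one house-shaped and one boat-shaped, into their matching nests in the wooden tray, right way up and fully home; do not drop them. Then, with the scraper block and never with the fingers or a casting, sweep the three plaster chips off the dark board into the metal trough at its edge. Finish with the scraper let go and standing upright on the board, and do not disturb the mould, the glue bottle or the jar.

Things in the scene. Friction and masses are not known exactly. Their poses are not given: they have to be found in the camera images.
- house: Off-white plaster casting, house outline, 40 mm thick, flat on the table, z up, 0.13-0.25 kg. 90 mm long (x), 50 mm wide (y). Origin: centre of underside. Flat end at x=-45; side walls at y=+-25 run from x=-45 to +15; then two roof faces meet in a point at x=+45, y=0. Centre of mass x=-7. Grasp across the side walls in the top half of its height (the nest hides the lower 14 mm).
- boat: Off-white plaster casting, boat-hull outline (trapezium), 40 mm thick, flat on the table, z up, 0.15-0.27 kg. Origin: on the underside, midway between its parallel faces. Deck face, 105 mm long, at y=+25 mm; keel face, 65 mm long, at y=-25 mm; both along x, centred on x=0; ends slope between them. Grasp across these two faces in the top half of its height.
- tray: Fixed plywood tray on the table, 144 mm along its x, 164 mm along its y, 22 mm high, with two open-topped nests 14 mm deep. Origin: centre of its underside. May stand left or right of the castings.
- nest_house (a point): Centre of the floor of the house-shaped nest, 14 mm below the tray's top, 8 mm above the table, at y=-43 mm of the tray. Axes parallel to the tray's. The house is home when its origin and axes coincide with these (roof point to +x). 2 mm of play all round. The casting then stands 26 mm above the tray's top.
- nest_boat (a point): Centre of the floor of the boat-shaped nest, 14 mm below the tray's top, at y = +43 mm of the tray. Axes parallel to the tray's. The boat is home when its origin and axes coincide with these (deck to +y). 2 mm of play all round.
- board: Fixed dark wooden work board, 220 mm along its x, 200 mm along its y, 30 mm high. Origin: centre of its underside. Its +x edge (x = +110 mm) drops into the metal trough; the other edges drop to the table. May stand left or right of the castings.
- board_top (a point): Centre of the board's flat top, 30 mm above the table. Axes parallel to the board's; +x points to the trough.
- trough (a point): Centre of the floor (4 mm above the table) of the open aluminium trough fixed along the board's +x edge, 141.5 mm from the board's centre. Inside 63 mm along x (begins at the board's edge) and 194 mm along y; outer rims 24 mm high, 6 mm lower than the board's top. Axes parallel to the board's.
- scraper: Scraper block standing on the board behind the chips, near the board's -x edge: 120 mm wide along its y, 60 mm high; wooden grip 26 mm thick (x) on a black rubber foot 30 mm thick, 12 mm high. Origin: centre of underside. Symmetric front to back. 0.15 kg. Grasp across the 26 mm thickness, near the top. Its flat 120 mm face pushes the chips.
- chip1: Loose off-white plaster chip, irregular, about 28 x 20 x 12 mm, 15 g, lying on the board. Origin: centre of its underside.
- chip2: Second plaster chip, same kind, about 26 x 21 x 12 mm.
- chip3: Third plaster chip, same kind, about 26 x 21 x 12 mm.
- mould: Bystander: reddish-brown two-cavity mould, 90 x 170 x 40 mm, on the table beyond the castings. Origin: centre of its underside. Leave alone.
- glue: Bystander: white glue bottle, 52 mm across, 130 mm high, standing at the left. Origin: centre of its underside. Leave alone.
- jar: Bystander: glass jar with a metal cap, 76 mm across, 75 mm high, standing at the right. Origin: centre of its underside. Leave alone.

How it is judged (in metres and radians):
On the way, in this order (a step that is already met when the one before it is completed fails the run):
1. both castings are home in their matching nests (horizontal distance between house and nest_house below 0.005 m and z of house in the frame of nest_house between -0.004 and 0.004 m and angle between each of house, boat's own z axis and vertical below 0.08 rad and horizontal distance between boat and nest_boat below 0.005 m and z of boat in the frame of nest_boat between -0.004 and 0.004 m), for 0.2 s.
2. all three chips lie in the trough (x of chip1 in the frame of trough between -0.036 and 0.036 m and y of chip1 in the frame of trough between -0.1 and 0.1 m and z of each of chip1, chip2, chip3 in the frame of trough below 0.02 m and x of chip2 in the frame of trough between -0.036 and 0.036 m and y of chip2 in the frame of trough between -0.1 and 0.1 m and x of chip3 in the frame of trough between -0.036 and 0.036 m and y of chip3 in the frame of trough between -0.1 and 0.1 m), for 0.2 s.
At the end, for the whole second after the job is handed in: Each casting home in its own nest (5 mm sideways, 4 mm in height, 0.08 rad tilt); the three chips inside the trough, under 20 mm above its floor; the scraper upright (0.1 rad), its foot on the board's top (4 mm), its origin over the board; all at rest (0.02 m/s) (all of step 1 and all of step 2 and z of scraper in the frame of board_top between -0.004 and 0.004 m and x of scraper in the frame of board_top between -0.11 and 0.11 m and y of scraper in the frame of board_top between -0.1 and 0.1 m and angle between scraper's own z axis and vertical below 0.1 rad and linear speed of each of house, boat, scraper, chip1, chip2, chip3 below 0.02 m/s); the robot touches nothing.
It fails at once if the fingers or the arm push a chip (more than 0.3 N) (contact force between any of the fingers, the arm and chip1 above 0.3 N or contact force between any of the fingers, the arm and chip2 above 0.3 N or contact force between any of the fingers, the arm and chip3 above 0.3 N).
It fails at once if a casting pushes a chip (more than 0.3 N) (contact force between any of house, boat and chip1 above 0.3 N or contact force between any of house, boat and chip2 above 0.3 N or contact force between any of house, boat and chip3 above 0.3 N).
It fails at once if a casting is dropped (out of the fingers and moving faster than 0.7 m/s, a fall of about 25 mm) ((contact force between the fingers and house below 0.05 N and linear speed of house above 0.7 m/s) or (contact force between the fingers and boat below 0.05 N and linear speed of boat above 0.7 m/s)).
It fails at once if the mould, the glue bottle or the jar is moved by more than 30 mm or tipped over (distance of any of mould, glue, jar from where it was at the start of the episode above 0.03 m or angle between any of mould, glue, jar's own z axis and vertical above 0.4 rad).
It also fails if it takes over 67 s, if anything falls off the work surface, if the arm or the gripper's body presses on something with over 40 N, if the wrist force passes 120 N, or if a joint passes its speed limit or range.

## Working session

There is one attempt and no reset: what is moved stays moved. The work goes in short steps, Python scripts to look and compute and a tool call to move; the robot and the scene stay as the last step left them, time stands still between calls to the robot, and variables do not carry over. Pictures are saved under pics/ and viewed, at most 10 in all, crops included, and the job is handed in when it is done.

Besides the shell and the picture viewer there is one more tool, called by a JSON object that holds its "api" and its "payload", one argument or row to a line. send_rows: Moves the arm, as the interface text tells. Shift numbers are shares of 150 mm and turn numbers shares of 90 degrees, none past 1 either way. Its arguments: {"type":"object","properties":{"moves":{"type":"array"},"newtons":{"type":"number"}},"required":["moves"]}

```bash
mkdir -p pics; ls; cat > s1.py <<'E'
from plant import get_state, optics
import cv2, json
s=get_state(); print({k:s[k] for k in ('time_s','tcp_pos','eef_rot','gripper_width','contact_force')})
for c in ('top','side'):
    d=optics.capture(c); cv2.imwrite(f'pics/{c}0.png',d['img'][:,:,::-1])
    print(c,d['intrinsics'],d['origin'],d['attitude'])
    for n in ('house','boat','tray','board','trough','scraper','chip1','mould','glue','jar'):
        print(n,[([round(float(v),3) for v in r['location']],round(r['p'],2)) for r in optics.look_for(c,n)][:4])
E
python3 s1.py
```

```text
pics
{'time_s': 0.0, 'tcp_pos': array([ 0.19079098, -0.64697284,  0.22561281]), 'eef_rot': array([ 1.79904534e+02, -7.11938394e-03, -1.63575667e+02]), 'gripper_width': 0.08717644929049263, 'contact_force': array([ 0.9874027 , -0.05488374, -0.61737458])}
top [[360.87704016   0.         317.42156187]
 [  0.         360.87704016 197.30992827]
 [  0.           0.           1.        ]] [0.41877602 0.00387052 1.12164415] [-170.76741941    0.52139503  -90.8302473 ]
house [([0.602, 0.019, 0.044], 0.91)]
boat []
tray [([0.488, -0.239, 0.02], 0.62), ([0.468, -0.005, 0.036], 0.29)]
board [([0.569, 0.228, 0.031], 0.73), ([0.546, 0.241, 0.04], 0.53)]
trough [([0.573, 0.232, 0.027], 0.94)]
scraper [([0.448, 0.252, 0.09], 0.73)]
chip1 [([0.551, -0.486, 0.072], 0.53), ([0.547, 0.245, 0.038], 0.51), ([0.527, 0.278, 0.04], 0.46)]
mould [([0.776, 0.001, 0.044], 0.57)]
glue [([0.53, 0.5, 0.084], 0.85)]
jar [([0.548, -0.488, 0.076], 0.83)]
side [[407.15932438   0.         317.48422927]
 [  0.         407.15932438 196.28396496]
 [  0.           0.           1.        ]] [0.31248232 0.82972904 0.86350276] [-132.97749139    0.24729276 -160.726572  ]
house [([0.599, 0.034, 0.037], 0.67), ([0.569, 0.256, 0.027], 0.58)]
boat [([0.459, 0.006, 0.038], 0.7)]
tray [([0.492, -0.226, 0.021], 0.97)]
board [([0.573, 0.258, 0.026], 0.58)]
trough [([0.571, 0.257, 0.029], 0.89)]
scraper [([0.445, 0.281, 0.084], 0.84)]
chip1 [([0.528, 0.285, 0.042], 0.64), ([0.544, 0.249, 0.04], 0.54)]
mould [([0.777, 0.014, 0.038], 0.86)]
glue [([0.523, 0.528, 0.083], 0.63)]
jar [([0.552, -0.472, 0.046], 0.65)]
```

View pics/top0.png

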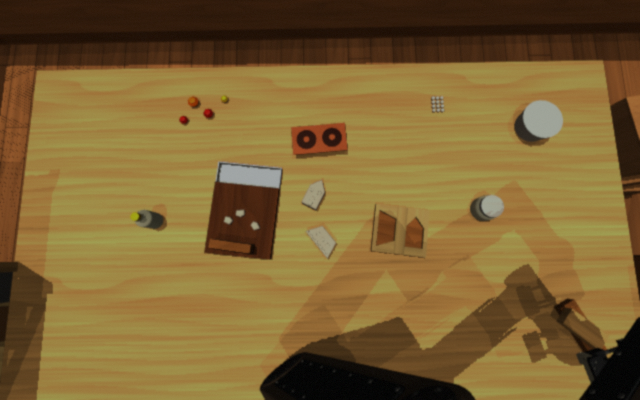

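View pics/side0.png

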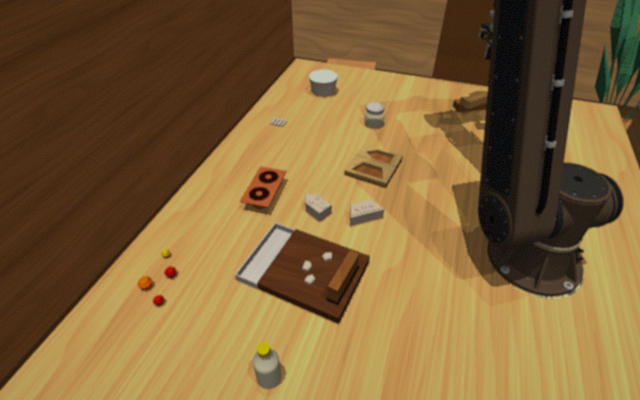

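The top view shows the board on the left (scraper at 230,246, chips at 228,220, 240,213 and 255,226, trough at 250,176). The house is at (314,195), the boat at (322,241) and the tray on the right at (398,231), with the boat nest on its left. The side view agrees. I'm moving to a wrist viewpoint next.

{"api": "send_rows", "payload": {
  "moves": [
    {"slide": [-0.15,0.15,-0.06],"turn": 0,"gripper": 1},
    {"slide": [-0.3,0.3,-0.12],"turn": 0,"gripper": 1},
    {"slide": [-0.45,0.45,-0.17],"turn": 0,"gripper": 1},
    {"slide": [-0.6,0.6,-0.23],"turn": 0,"gripper": 1},
    {"slide": [-0.76,0.76,-0.29],"turn": 0,"gripper": 1}
  ]
}}

```text
time_s: 1.52
tcp_pos: [0.2683, -0.5047, 0.2703]
eef_rot: [180.0, -0.0, -163.6]
contact_force: [0.9, 0.7, 1.0]
gripper_width: 0.0877
gripper_force: 0.0
```

{"api": "send_rows", "payload": {
  "moves": [
    {"slide": [-0.15,0.15,-0.06],"turn": 0,"gripper": 1},
    {"slide": [-0.3,0.3,-0.12],"turn": 0,"gripper": 1},
    {"slide": [-0.45,0.45,-0.17],"turn": 0,"gripper": 1},
    {"slide": [-0.6,0.6,-0.23],"turn": 0,"gripper": 1},
    {"slide": [-0.76,0.76,-0.29],"turn": 0,"gripper": 1}
  ]
}}

```text
time_s: 1.93
tcp_pos: [0.3454, -0.3629, 0.3142]
eef_rot: [-180.0, 0.0, -163.6]
contact_force: [0.9, -0.9, 0.2]
gripper_width: 0.0874
gripper_force: 0.0
```

{"api": "send_rows", "payload": {
  "moves": [
    {"slide": [-0.15,0.15,-0.06],"turn": 0,"gripper": 1},
    {"slide": [-0.3,0.3,-0.12],"turn": 0,"gripper": 1},
    {"slide": [-0.45,0.45,-0.17],"turn": 0,"gripper": 1},
    {"slide": [-0.6,0.6,-0.23],"turn": 0,"gripper": 1},
    {"slide": [-0.76,0.76,-0.29],"turn": 0,"gripper": 1}
  ]
}}

```text
time_s: 2.35
tcp_pos: [0.4224, -0.2212, 0.3578]
eef_rot: [-180.0, 0.0, -163.6]
contact_force: [1.5, 0.8, -0.2]
gripper_width: 0.0877
gripper_force: 0.0
```

{"api": "send_rows", "payload": {
  "moves": [
    {"slide": [-0.15,0.15,-0.06],"turn": 0,"gripper": 1},
    {"slide": [-0.3,0.3,-0.12],"turn": 0,"gripper": 1},
    {"slide": [-0.45,0.45,-0.17],"turn": 0,"gripper": 1},
    {"slide": [-0.6,0.6,-0.23],"turn": 0,"gripper": 1},
    {"slide": [-0.76,0.76,-0.29],"turn": 0,"gripper": 1}
  ]
}}

```text
time_s: 2.77
tcp_pos: [0.4995, -0.0796, 0.4014]
eef_rot: [-180.0, 0.0, -163.6]
contact_force: [0.4, -0.5, -0.6]
gripper_width: 0.0876
gripper_force: 0.0
```

```bash
cat > s2.py <<'E'
from plant import get_state, optics
import cv2, sys, pickle
n=sys.argv[1]
d=optics.capture('wrist'); cv2.imwrite(f'pics/{n}.png',d['img'][:,:,::-1]); pickle.dump(d,open(f'{n}.pkl','wb'))
s=get_state(); print(s['time_s'],s['tcp_pos'],s['eef_rot'],s['joints'].round(1),d['origin'],d['attitude'],d['intrinsics'][0])
for k in sys.argv[2:]:
    print(k,[([round(float(v),3) for v in r['location']],round(r['p'],2)) for r in optics.look_for('wrist',k)][:4])
E
python3 s2.py w1 house boat tray
```

```text
2.8167 [ 0.50261231 -0.07616221  0.40224079] [-1.79997441e+02  1.59788224e-01 -1.63487040e+02] [ 13.5   0.6  -1.9  -0.  -87.4 -87. ] [ 0.42591652 -0.10193351  0.55787339] [1.63466741e+02 6.25788990e-03 1.06420608e+02] [295.52133019   0.         320.04707846]
house [([0.596, 0.02, 0.042], 0.9)]
boat [([0.461, -0.007, 0.04], 0.78)]
tray [([0.489, -0.242, 0.025], 0.96)]
```

View pics/w1.png

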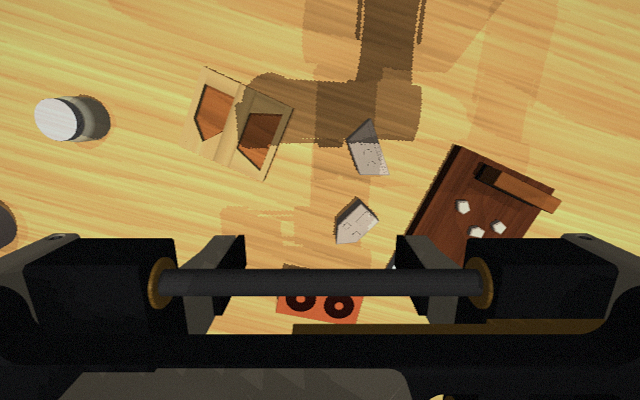

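The wrist view covers the whole scene: tray at (240,120), boat at (367,148) half in shadow, house at (355,220). I'll enlarge it to read the corners.

```bash
python3 - <<'E'
import cv2
im=cv2.imread('pics/w1.png')[58:250,185:400]
im=cv2.convertScaleAbs(im,alpha=1.3,beta=15)
cv2.imwrite('pics/w1c.png',cv2.resize(im,None,fx=3,fy=3,interpolation=cv2.INTER_CUBIC))
E
```

```text
(no output)
```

View pics/w1c.png

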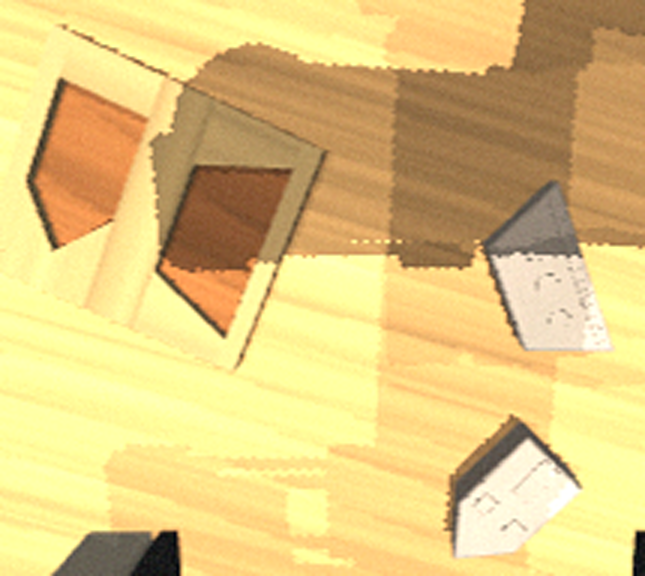

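The enlarged view shows tray corners at crop (62,25), (325,150) and (237,368). The boat nest is on the tray's right with its deck side to the right. The boat spans (485–608, 183–348) and the house tip or base lies near (455,555)–(580,488). Next is a silhouette fit.

```bash
cat > fit.py <<'E'
import cv2, numpy as np, pickle
from scipy.optimize import minimize
from scipy.spatial.transform import Rotation as R
HOUSE=np.array([[-45,-25],[15,-25],[45,0],[15,25],[-45,25]])/1e3
BOAT=np.array([[-52.5,25],[52.5,25],[32.5,-25],[-32.5,-25]])/1e3
TRAY=np.array([[-72,-82],[72,-82],[72,82],[-72,82]])/1e3
def rot(d): return R.from_euler('xyz',d['attitude'],degrees=True).as_matrix()
def proj(d,P):
    p=(np.asarray(P)-d['origin'])@rot(d); p=p@np.asarray(d['intrinsics']).T; return p[:,:2]/p[:,2:]
def ray(d,uv,z):
    v=np.linalg.inv(d['intrinsics'])@[uv[0],uv[1],1]; v=rot(d)@v; o=np.asarray(d['origin']); return o+v*(z-o[2])/v[2]
def place(o,x,y,a):
    c,s=np.cos(a),np.sin(a); return o@np.array([[c,s],[-s,c]])+[x,y]
def mask(d,ctr,r=45,smax=75):
    u,v=proj(d,[ctr])[0].astype(int); hsv=cv2.cvtColor(d['img'],cv2.COLOR_RGB2HSV)
    m=((hsv[...,1]<smax)&(hsv[...,2]>50)).astype(np.uint8); w=np.zeros_like(m); w[max(0,v-r):v+r,max(0,u-r):u+r]=1; m*=w
    n,l,st,c=cv2.connectedComponentsWithStats(m); k=1+np.argmin(np.hypot(*(c[1:]-[u,v]).T)-0.05*st[1:,4]); m=(l==k).astype(np.uint8)
    return m
def fit(d,o,m,x,y,h=.04,z0=0,free=False):
    S=4; M=cv2.resize(m,None,fx=S,fy=S,interpolation=cv2.INTER_LINEAR)
    def cost(p):
        q=place(o,p[0]/10,p[1]/10,p[2]); hh=p[3]/10 if free else h
        P=np.vstack([np.c_[q,np.full(len(q),z0)],np.c_[q,np.full(len(q),z0+hh)]])
        hull=cv2.convexHull(((proj(d,P)+.5)*S).astype(np.float32)); t=np.zeros_like(M)
        cv2.fillConvexPoly(t,np.round(hull*16).astype(np.int32),1,shift=4)
        return 1-(t&M).sum()/((t|M).sum()+1)
    best=None
    for a in np.arange(-180,180,20):
        p0=[x*10,y*10,np.radians(a)]+([h*10] if free else [])
        sim=[p0]+[list(np.array(p0)+e) for e in np.eye(len(p0))*[.1,.1,.3,.1][:len(p0)]]
        r=minimize(cost,p0,method='Nelder-Mead',options=dict(initial_simplex=np.array(sim),maxiter=150,xatol=1e-4,fatol=1e-5))
        if best is None or r.fun<best.fun: best=r
    p=best.x; return [round(p[0]/10,4),round(p[1]/10,4),round(np.degrees(p[2])%360,1)]+([round(p[3]/10,4)] if free else []),round(1-best.fun,3)
def tray(d,pts,h=.022,shape=TRAY):
    def res(p): return (proj(d,np.c_[place(shape,p[0],p[1],p[2]),np.full(len(shape),h)])[[i for i,_ in pts]]-[q for _,q in pts]).ravel()
    from scipy.optimize import least_squares
    r=least_squares(res,[.49,-.24,0]); return r.x.round(4),np.degrees(r.x[2]).round(1),res(r.x).round(1)
E
python3 - <<'E'
from fit import *
d=pickle.load(open('w1.pkl','rb'))
for n,o,c in(('house',HOUSE,(.596,.02,.04)),('boat',BOAT,(.461,-.007,.04))):
    m=mask(d,c); ys,xs=np.nonzero(m); print(n,m.sum(),xs.min(),xs.max(),ys.min(),ys.max())
    print(fit(d,o,m,*c[:2]),fit(d,o,m,*c[:2],free=True))
f=lambda u,v:np.array([u,v])/3+[185,58]-.33
print(tray(d,[(0,f(62,25)),(3,f(325,150)),(2,f(237,368))]))
print(tray(d,[(0,f(62,25)),(3,f(325,150)),(2,f(237,368))],h=.0))
NB=BOAT*[1.03,1.06]; print('boat nest',tray(d,[(0,f(292,170)),(1,f(225,335)),(2,f(160,268)),(3,f(197,168))],shape=NB))
E
```

```text
house 1167 336 378 199 243
([np.float64(0.6101), np.float64(0.0153), np.float64(334.7)], np.float64(0.901)) ([np.float64(0.6118), np.float64(0.0168), np.float64(333.0), np.float64(0.0295)], np.float64(0.956))
boat 1437 347 389 119 174
([np.float64(0.4666), np.float64(-0.0052), np.float64(38.1)], np.float64(0.922)) ([np.float64(0.4674), np.float64(-0.0035), np.float64(38.0), np.float64(0.0274)], np.float64(0.969))
(array([ 0.4901, -0.2383, -0.142 ]), np.float64(-8.1), array([-1.6, -1.1,  1.4,  0.1,  0.2,  1.4]))
(array([ 0.4913, -0.243 , -0.1427]), np.float64(-8.2), array([ 0.5,  0.7, -0.3,  0.3, -0.2, -1.2]))
boat nest (array([ 0.4963, -0.1974, -0.1419]), np.float64(-8.1), array([ 0.8, -0. ,  0.6,  0.8, -1.1,  0.7, -0.3, -1.3]))
```

```bash
cat > go.py <<'E'
# go.py x y z yaw : slide/turn from the present measured pose
import sys, numpy as np
from plant import get_state
s=get_state(); p=np.array(s['tcp_pos']); yaw=s['eef_rot'][2]
t=np.array([float(v) for v in sys.argv[1:4]]); ty=float(sys.argv[4])
a=np.radians(yaw); X=np.array([np.cos(a),np.sin(a),0]); Y=np.array([np.sin(a),-np.cos(a),0]); d=t-p
dy=(ty-yaw+180)%360-180
print('t',s['time_s'],'at',p.round(4),s['eef_rot'].round(1),'w',round(s['gripper_width'],4),'f',np.round(s['contact_force'],1))
print('slide',(np.array([d@X,d@Y,-d[2]])/.15).round(3),'turn',round(-dy/90,3))
E
python3 go.py 0.604 0.0195 0.2 154
```

```text
t 2.9667 at [ 0.4996 -0.0802  0.4005] [ 180.    -0.  -163.5] w 0.0873 f [-0.2 -1.1 -0.7]
slide [-0.857  0.439  1.336] turn 0.473
```

{"api": "send_rows", "payload": {
  "moves": [
    {"slide": [-0.17,0.09,0.16],"turn": 0.079,"gripper": 1},
    {"slide": [-0.34,0.18,0.32],"turn": 0.158,"gripper": 1},
    {"slide": [-0.51,0.26,0.48],"turn": 0.237,"gripper": 1},
    {"slide": [-0.68,0.35,0.64],"turn": 0.316,"gripper": 1},
    {"slide": [-0.857,0.439,0.8],"turn": 0.395,"gripper": 1}
  ]
}}

```text
time_s: 3.38
tcp_pos: [0.6042, 0.0181, 0.2797]
eef_rot: [180.0, 0.0, 160.4]
contact_force: [0.7, 0.3, 0.7]
gripper_width: 0.0874
gripper_force: 0.0
```

{"api": "send_rows", "payload": {
  "moves": [
    {"slide": [0,0,0.2],"turn": 0.078,"gripper": 1},
    {"slide": [0,0,0.4],"turn": 0.078,"gripper": 1},
    {"slide": [0,0,0.536],"turn": 0.078,"gripper": 1},
    {"slide": [0,0,0.536],"turn": 0.078,"gripper": 1},
    {"slide": [0,0,0.536],"turn": 0.078,"gripper": 1}
  ]
}}

```text
time_s: 3.8
tcp_pos: [0.6034, 0.0173, 0.1997]
eef_rot: [-179.9, -0.1, 153.8]
contact_force: [0.5, 0.7, 0.8]
gripper_width: 0.0877
gripper_force: 0.0
```

```bash
python3 s2.py w2 house boat; python3 - <<'E'
from fit import *
d=pickle.load(open('w2.pkl','rb'))
for n,o,c in(('house',HOUSE,(.611,.016,.04)),('boat',BOAT,(.467,-.0045,.04))):
    m=mask(d,c,80); ys,xs=np.nonzero(m); print(n,m.sum(),xs.min(),xs.max(),ys.min(),ys.max())
    print(fit(d,o,m,*c[:2]),fit(d,o,m,*c[:2],free=True))
E
```

```text
3.85 [0.60436724 0.017545   0.20134397] [-1.79994886e+02  5.72602572e-02  1.53831649e+02] [  20.2   14.9  -10.7    0.   -64.3 -136.4] [0.53496617 0.05082267 0.35635961] [1.63584793e+02 1.30559985e-01 6.38004474e+01] [295.52133019   0.         320.04707846]
house [([0.598, 0.023, 0.04], 0.9)]
boat [([0.465, -0.002, 0.042], 0.62), ([0.767, -0.0, 0.038], 0.22)]
house 3033 300 345 146 227
([np.float64(0.6092), np.float64(0.0156), np.float64(332.7)], np.float64(0.934)) ([np.float64(0.61), np.float64(0.0155), np.float64(332.7), np.float64(0.0316)], np.float64(0.972))
boat 4694 201 300 25 113
([np.float64(0.4678), np.float64(-0.0036), np.float64(37.6)], np.float64(0.947)) ([np.float64(0.4657), np.float64(-0.0052), np.float64(37.9), np.float64(0.032)], np.float64(0.983))
```

View pics/w2.png

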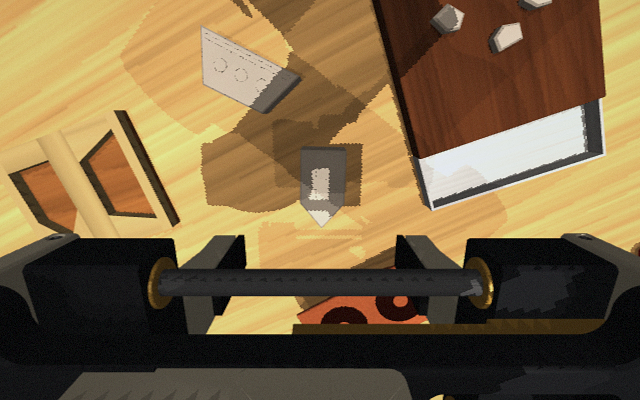

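```bash
python3 go.py 0.602 0.0192 0.018 152.7
```

```text
t 3.95 at [0.605  0.0181 0.2024] [179.9   0.2 153.8] w 0.0879 f [ 0.2 -0.9 -0.1]
slide [ 0.021 -0.002  1.23 ] turn 0.013
```

{"api": "send_rows", "payload": {
  "moves": [
    {"slide": [0.013,-0.005,0.25],"turn": 0.013,"gripper": 1},
    {"slide": [0.013,-0.005,0.5],"turn": 0.013,"gripper": 1},
    {"slide": [0.013,-0.005,0.7],"turn": 0.013,"gripper": 1},
    {"slide": [0.013,-0.005,0.85],"turn": 0.013,"gripper": 1},
    {"slide": [0.013,-0.005,1.0],"turn": 0.013,"gripper": 1}
  ]
}}

```text
time_s: 4.37
tcp_pos: [0.6028, 0.0187, 0.0506]
eef_rot: [179.9, 0.1, 152.7]
contact_force: [-0.3, 0.1, 0.5]
gripper_width: 0.0873
gripper_force: 0.0
```

{"api": "send_rows", "payload": {
  "moves": [
    {"slide": [0,0,0.12],"turn": 0,"gripper": 1},
    {"slide": [0,0,0.217],"turn": 0,"gripper": 1},
    {"slide": [0,0,0.217],"turn": 0,"gripper": 0.3},
    {"slide": [0,0,0.217],"turn": 0,"gripper": 0.3},
    {"slide": [0,0,0.217],"turn": 0,"gripper": 0.3}
  ],
  "newtons": 25
}}

```text
time_s: 4.78
tcp_pos: [0.6033, 0.0189, 0.0195]
eef_rot: [179.9, 0.1, 152.7]
contact_force: [0.6, -0.3, 1.2]
gripper_width: 0.0728
gripper_force: 0.0
```

{"api": "send_rows", "payload": {
  "moves": [
    {"slide": [0,0,0],"turn": 0,"gripper": 0.3},
    {"slide": [0,0,0],"turn": 0,"gripper": 0.3},
    {"slide": [0,0,0],"turn": 0,"gripper": 0.3},
    {"slide": [0,0,0],"turn": 0,"gripper": 0.3},
    {"slide": [0,0,0],"turn": 0,"gripper": 0.3}
  ]
}}

```text
time_s: 5.2
tcp_pos: [0.6025, 0.0189, 0.0186]
eef_rot: [179.9, 0.1, 152.7]
contact_force: [-2.2, 0.4, 6.5]
gripper_width: 0.0495
gripper_force: 25.0
```

{"api": "send_rows", "payload": {
  "moves": [
    {"slide": [0,0,-0.1],"turn": 0,"gripper": 0.3},
    {"slide": [0,0,-0.3],"turn": -0.05,"gripper": 0.3},
    {"slide": [0,0,-0.5],"turn": -0.1,"gripper": 0.3},
    {"slide": [0,0,-0.7],"turn": -0.16,"gripper": 0.3},
    {"slide": [0,0,-0.9],"turn": -0.213,"gripper": 0.3}
  ]
}}

```text
time_s: 5.62
tcp_pos: [0.6011, 0.0185, 0.1535]
eef_rot: [-180.0, -0.1, 172.1]
contact_force: [0.4, 0.4, -2.4]
gripper_width: 0.0497
gripper_force: 25.0
```

{"api": "send_rows", "payload": {
  "moves": [
    {"slide": [-0.02,-0.12,-0.05],"turn": 0,"gripper": 0.3},
    {"slide": [-0.04,-0.3,-0.1],"turn": 0,"gripper": 0.3},
    {"slide": [-0.06,-0.48,-0.15],"turn": 0,"gripper": 0.3},
    {"slide": [-0.09,-0.66,-0.155],"turn": 0,"gripper": 0.3},
    {"slide": [-0.115,-0.855,-0.155],"turn": 0,"gripper": 0.3}
  ]
}}

```text
time_s: 6.03
tcp_pos: [0.6006, -0.1115, 0.1763]
eef_rot: [180.0, 0.0, 171.9]
contact_force: [0.1, -0.1, -2.7]
gripper_width: 0.0497
gripper_force: 25.0
```

{"api": "send_rows", "payload": {
  "moves": [
    {"slide": [-0.03,-0.2,-0.05],"turn": 0,"gripper": 0.3},
    {"slide": [-0.06,-0.4,-0.1],"turn": 0,"gripper": 0.3},
    {"slide": [-0.09,-0.6,-0.155],"turn": 0,"gripper": 0.3},
    {"slide": [-0.11,-0.75,-0.155],"turn": 0,"gripper": 0.3},
    {"slide": [-0.115,-0.855,-0.155],"turn": 0,"gripper": 0.3}
  ]
}}

```text
time_s: 6.45
tcp_pos: [0.5993, -0.2423, 0.199]
eef_rot: [180.0, -0.0, 171.8]
contact_force: [-0.3, -0.1, -1.8]
gripper_width: 0.0502
gripper_force: 25.0
```

{"api": "send_rows", "payload": {
  "moves": [
    {"slide": [0,0,0],"turn": 0,"gripper": 0.3},
    {"slide": [0,0,0],"turn": 0,"gripper": 0.3},
    {"slide": [0,0,0],"turn": 0,"gripper": 0.3},
    {"slide": [0,0,0],"turn": 0,"gripper": 0.3},
    {"slide": [0,0,0],"turn": 0,"gripper": 0.3}
  ]
}}

```text
time_s: 6.87
tcp_pos: [0.5998, -0.2392, 0.199]
eef_rot: [180.0, -0.0, 171.9]
contact_force: [-0.4, -0.4, -2.6]
gripper_width: 0.0495
gripper_force: 25.0
```

```bash
python3 s2.py w3 tray house; python3 - <<'E'
import cv2
im=cv2.imread('pics/w3.png')[0:240,180:500]
cv2.imwrite('pics/w3c.png',cv2.resize(im,None,fx=2.5,fy=2.5,interpolation=cv2.INTER_CUBIC))
E
```

```text
6.9167 [ 0.59986738 -0.23928018  0.19912331] [ 1.79995630e+02 -2.41136065e-03  1.71926986e+02] [ -4.5  18.8  -5.5  -0.  -65.7 -93.6] [ 0.52400199 -0.22898173  0.35558965] [1.63523474e+02 3.76626556e-03 8.19081976e+01] [295.52133019   0.         320.04707846]
tray [([0.484, -0.241, 0.027], 0.87)]
house [([0.58, -0.231, 0.22], 0.62)]
```

View pics/w3c.png

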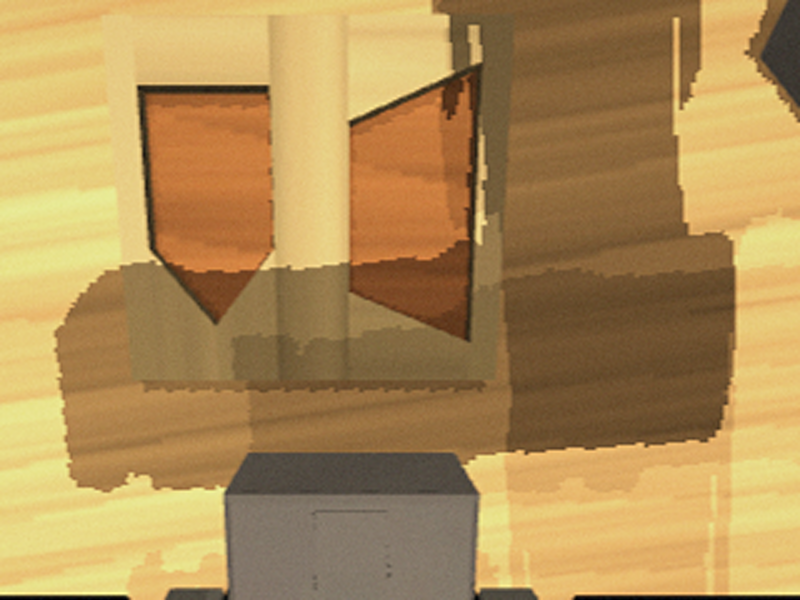

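Clear view: house nest corners at crop (140,87), (270,87), (272,247), (216,323) and (152,247). Boat nest corners are (350,123), (482,65), (470,340) and (350,293). The held house's flat end spans (228–475,493) at the top and (250–455,453) at the bottom.

```bash
cat > t3.py <<'E'
from fit import *
from scipy.optimize import least_squares
d=pickle.load(open('w3.pkl','rb')); f=lambda p:np.array(p)/2.5+[180,0]-.3
def off(o,c):
    s=1 if np.cross(o[1]-o[0],o[2]-o[1])>0 else -1; n=len(o); out=[]
    for i in range(n):
        A=[];b=[]
        for j in(i-1,i):
            e=o[(j+1)%n]-o[j]; nn=s*np.array([e[1],-e[0]])/np.hypot(*e); A.append(nn); b.append(nn@o[j]+c)
        out.append(np.linalg.solve(A,b))
    return np.array(out)
H=off(HOUSE,.002)+[0,-.043]; B=off(BOAT,.002)+[0,.043]
pix=np.array([f(p) for p in [(140,87),(152,247),(216,323),(272,247),(270,87)]+[(482,65),(470,340),(350,293),(350,123)]+[(135,381),(497,378)]])
S=np.vstack([H,B,[[.072,-.082],[.072,.082]]])
for h in(.022,None):
    res=lambda p:(proj(d,np.c_[place(S,*p[:3]),np.full(len(S),h if h else p[3])])-pix).ravel()
    r=least_squares(res,[.49,-.24,-.14,.022],loss='soft_l1'); p=r.x
    print(p.round(4),np.degrees(p[2]).round(2)); print(res(p).reshape(-1,2).round(1).tolist())
    for n,q in(('house',[0,-.043]),('boat',[0,.043])): print(n,place(np.array([q]),*p[:3]).round(4))
tcp=np.array([.5998,-.2393,.1995]); a=np.radians(171.9); X=np.array([np.cos(a),np.sin(a),0]);Y=np.array([np.sin(a),-np.cos(a),0])
for z,ps in((.2215,[(228,493),(475,493)]),(.1815,[(250,453),(455,453)])):
    for q in ps: w=ray(d,f(q),z)-tcp; print(z,(w@X).round(4),(w@Y).round(4))
E
python3 t3.py 2>/dev/null
```

```text
[ 0.4919 -0.241  -0.1392  0.022 ] -7.97
[[-1.4, -0.8], [-1.3, 0.8], [0.0, 1.5], [1.3, 0.7], [0.1, -1.0], [1.0, -1.8], [0.9, 1.3], [0.0, -0.1], [-0.1, -1.0], [-1.2, 0.2], [0.1, 1.1]]
house [[ 0.486  -0.2836]]
boat [[ 0.4979 -0.1984]]
[ 0.4915 -0.2412 -0.1399  0.0166] -8.02
[[-0.2, -0.0], [-0.2, 0.6], [0.6, 0.8], [1.5, 0.5], [0.5, -0.1], [-0.1, -0.7], [-0.1, 0.6], [-0.2, -0.6], [-0.3, -0.4], [-0.1, -0.8], [-1.0, 0.2]]
house [[ 0.4855 -0.2838]]
boat [[ 0.4974 -0.1986]]
0.2215 0.0387 -0.0236
0.2215 0.0387 0.0229
0.1815 0.0374 -0.0248
0.1815 0.0374 0.0246
```

{"api": "send_rows", "payload": {
  "moves": [
    {"slide": [0.12,-0.06,0],"turn": 0,"gripper": 0.3},
    {"slide": [0.3,-0.16,0],"turn": 0,"gripper": 0.3},
    {"slide": [0.5,-0.26,0.05],"turn": 0,"gripper": 0.3},
    {"slide": [0.66,-0.35,0.15],"turn": 0,"gripper": 0.3},
    {"slide": [0.761,-0.4,0.25],"turn": 0,"gripper": 0.3}
  ]
}}

```text
time_s: 7.43
tcp_pos: [0.4762, -0.2837, 0.162]
eef_rot: [180.0, 0.1, 171.9]
contact_force: [-1.1, 0.1, -1.9]
gripper_width: 0.0497
gripper_force: 25.0
```

{"api": "send_rows", "payload": {
  "moves": [
    {"slide": [0,0,0.2],"turn": 0,"gripper": 0.3},
    {"slide": [0,0,0.4],"turn": 0,"gripper": 0.3},
    {"slide": [0,0,0.6],"turn": 0,"gripper": 0.3},
    {"slide": [0,0,0.72],"turn": 0,"gripper": 0.3},
    {"slide": [0,0,0.76],"turn": 0,"gripper": 0.3}
  ]
}}

```text
time_s: 7.85
tcp_pos: [0.4764, -0.2826, 0.0447]
eef_rot: [180.0, -0.3, 171.9]
contact_force: [-0.7, 0.1, -3.3]
gripper_width: 0.0497
gripper_force: 25.0
```

```bash
python3 s2.py w4; python3 - <<'E'
import cv2
im=cv2.imread('pics/w4.png')[40:240,200:440]
im=cv2.convertScaleAbs(im,alpha=1.4,beta=15)
cv2.imwrite('pics/w4c.png',cv2.resize(im,None,fx=3,fy=3,interpolation=cv2.INTER_CUBIC))
E
```

```text
7.9 [ 0.47683039 -0.28278556  0.04518   ] [179.97494718  -0.2362667  171.86636316] [-10.4  20.1 -27.1  -0.  -43.  -87.7] [ 0.40123985 -0.27247193  0.20161016] [ 1.63772967e+02 -2.61611582e-02  8.18361141e+01] [295.52133019   0.         320.04707846]
```

View pics/w4c.png

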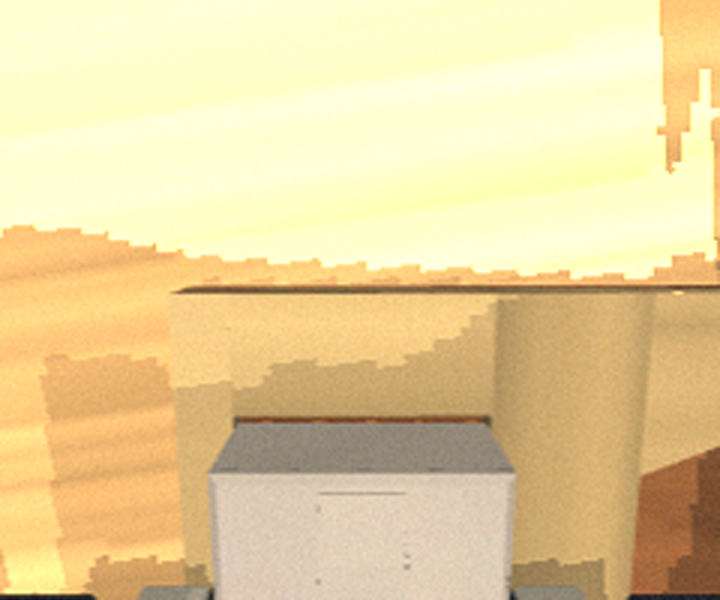

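The house's bottom edge is at crop row 422, x 237–488. The nest's flat-end edge is just beyond it at row 418, x 236–490, so they are nearly aligned; I'm quantifying the gap now.

```bash
python3 - <<'E'
from fit import *
d=pickle.load(open('w4.pkl','rb')); f=lambda p:np.array(p)/3+[200,40]-.33
tcp=np.array([.4766,-.2828,.045]); a=np.radians(171.9); X=np.array([np.cos(a),np.sin(a),0]);Y=np.array([np.sin(a),-np.cos(a),0])
for n,z,ps in(('house bottom',.027,[(237,423),(488,423)]),('house top',.067,[(209,473),(516,473)]),('nest',.022,[(235,417),(491,417)]),('tray edge',.022,[(172,291),(713,291)])):
    for q in ps: w=ray(d,f(q),z)-tcp; print(n,(w@X).round(4),(w@Y).round(4))
E
python3 go.py .4786 -.2827 .03 172
```

```text
house bottom 0.0378 -0.0253
house bottom 0.0377 0.0252
house top 0.0385 -0.0244
house top 0.0385 0.024
nest 0.038 -0.0264
nest 0.0379 0.0265
tray edge 0.0635 -0.0379
tray edge 0.0634 0.0695
t 7.9 at [ 0.4768 -0.2828  0.0452] [180.   -0.2 171.9] w 0.0498 f [-0.6  0.3 -2.7]
slide [-0.012  0.002  0.101] turn -0.001
```

{"api": "send_rows", "payload": {
  "moves": [
    {"slide": [-0.011,0,0],"turn": 0,"gripper": 0.3},
    {"slide": [-0.011,0,0.02],"turn": 0,"gripper": 0.3},
    {"slide": [-0.011,0,0.04],"turn": 0,"gripper": 0.3},
    {"slide": [-0.011,0,0.06],"turn": 0,"gripper": 0.3},
    {"slide": [-0.011,0,0.075],"turn": 0,"gripper": 0.3}
  ]
}}

```text
time_s: 8.32
tcp_pos: [0.4803, -0.2836, 0.0369]
eef_rot: [-180.0, 0.1, 171.9]
contact_force: [-0.2, -0.3, -2.0]
gripper_width: 0.0497
gripper_force: 25.0
```

{"api": "send_rows", "payload": {
  "moves": [
    {"slide": [0,0,0.02],"turn": 0,"gripper": 0.3},
    {"slide": [0,0,0.04],"turn": 0,"gripper": 0.3},
    {"slide": [0,0,0.055],"turn": 0,"gripper": 0.3},
    {"slide": [0,0,0.065],"turn": 0,"gripper": 0.3},
    {"slide": [0,0,0.068],"turn": 0,"gripper": 0.3}
  ]
}}

```text
time_s: 8.73
tcp_pos: [0.4797, -0.2837, 0.0265]
eef_rot: [-180.0, -0.0, 171.9]
contact_force: [-3.2, 3.0, 8.7]
gripper_width: 0.0495
gripper_force: 25.0
```

{"api": "send_rows", "payload": {
  "moves": [
    {"slide": [0,0,0],"turn": 0,"gripper": 0.8},
    {"slide": [0,0,0],"turn": 0,"gripper": 0.8},
    {"slide": [0,0,0],"turn": 0,"gripper": 0.8},
    {"slide": [0,0,0],"turn": 0,"gripper": 0.8},
    {"slide": [0,0,0],"turn": 0,"gripper": 0.8}
  ]
}}

```text
time_s: 9.15
tcp_pos: [0.48, -0.2837, 0.0262]
eef_rot: [-180.0, 0.0, 171.9]
contact_force: [-0.3, -0.2, 0.4]
gripper_width: 0.07
gripper_force: 0.0
```

{"api": "send_rows", "payload": {
  "moves": [
    {"slide": [0,0,-0.1],"turn": 0,"gripper": 1},
    {"slide": [0,0,-0.3],"turn": 0,"gripper": 1},
    {"slide": [0,0,-0.55],"turn": 0,"gripper": 1},
    {"slide": [0,0,-0.8],"turn": 0,"gripper": 1},
    {"slide": [0,0,-1],"turn": 0,"gripper": 1}
  ]
}}

```text
time_s: 9.57
tcp_pos: [0.4802, -0.2839, 0.1791]
eef_rot: [-180.0, 0.1, 171.9]
contact_force: [0.8, 0.9, -0.3]
gripper_width: 0.0872
gripper_force: 0.0
```

```bash
python3 s2.py w5 house; python3 go.py .4665 -.0045 .2 -142.2;python3 - <<'E'
from fit import *
d=pickle.load(open('w5.pkl','rb'))
m=mask(d,(.486,-.284,.048),90); ys,xs=np.nonzero(m); print(m.sum(),xs.min(),xs.max(),ys.min(),ys.max())
print(fit(d,HOUSE,m,.486,-.284,h=.026,z0=.022), fit(d,HOUSE,m,.486,-.284,h=.026,z0=.022,free=True))
E
```

```text
9.6167 [ 0.48298445 -0.28515217  0.18507645] [-179.83281823    0.56209144  171.94416181] [-10.5  11.3 -17.9   0.2 -60.2 -87.7] [ 0.40412629 -0.27340944  0.33544441] [1.63410962e+02 4.49733875e-02 8.18626044e+01] [295.52133019   0.         320.04707846]
house [([0.472, -0.28, 0.048], 0.86)]
t 9.6667 at [ 0.4829 -0.2848  0.1822] [-179.9    0.6  171.9] w 0.0876 f [0.1 0.  0.2]
slide [ 0.371  1.835 -0.119] turn -0.51
3677 296 345 150 237
([np.float64(0.4855), np.float64(-0.285), np.float64(351.9)], np.float64(0.966)) ([np.float64(0.4857), np.float64(-0.285), np.float64(351.9), np.float64(0.0231)], np.float64(0.973))
```

{"api": "send_rows", "payload": {
  "moves": [
    {"slide": [0.03,0.16,-0.05],"turn": -0.079,"gripper": 1},
    {"slide": [0.07,0.35,-0.1],"turn": -0.158,"gripper": 1},
    {"slide": [0.105,0.55,-0.15],"turn": -0.237,"gripper": 1},
    {"slide": [0.14,0.73,-0.15],"turn": -0.316,"gripper": 1},
    {"slide": [0.175,0.915,-0.15],"turn": -0.395,"gripper": 1}
  ]
}}

```text
time_s: 10.08
tcp_pos: [0.4732, -0.1429, 0.199]
eef_rot: [-180.0, 0.1, -152.3]
contact_force: [0.4, 0.4, -0.4]
gripper_width: 0.0877
gripper_force: 0.0
```

{"api": "send_rows", "payload": {
  "moves": [
    {"slide": [-0.08,0.19,0],"turn": -0.07,"gripper": 1},
    {"slide": [-0.17,0.38,0],"turn": -0.115,"gripper": 1},
    {"slide": [-0.26,0.57,0],"turn": -0.115,"gripper": 1},
    {"slide": [-0.35,0.76,0],"turn": -0.115,"gripper": 1},
    {"slide": [-0.391,0.847,0],"turn": -0.115,"gripper": 1}
  ]
}}

```text
time_s: 10.5
tcp_pos: [0.4666, -0.0017, 0.1987]
eef_rot: [180.0, 0.0, -142.2]
contact_force: [0.3, -0.4, -0.6]
gripper_width: 0.0876
gripper_force: 0.0
```

{"api": "send_rows", "payload": {
  "moves": [
    {"slide": [0,0,0],"turn": 0,"gripper": 1},
    {"slide": [0,0,0],"turn": 0,"gripper": 1},
    {"slide": [0,0,0],"turn": 0,"gripper": 1},
    {"slide": [0,0,0],"turn": 0,"gripper": 1},
    {"slide": [0,0,0],"turn": 0,"gripper": 1}
  ]
}}

```text
time_s: 10.92
tcp_pos: [0.4668, -0.005, 0.1985]
eef_rot: [180.0, -0.0, -142.3]
contact_force: [0.2, -0.0, -0.0]
gripper_width: 0.0874
gripper_force: 0.0
```

```bash
python3 s2.py w6 boat;python3 - <<'E'
from fit import *
d=pickle.load(open('w6.pkl','rb'))
m=mask(d,(.4665,-.0045,.04),90); ys,xs=np.nonzero(m); print(m.sum(),xs.min(),xs.max(),ys.min(),ys.max())
print(fit(d,BOAT,m,.4665,-.0045), fit(d,BOAT,m,.4665,-.0045,free=True))
E
python3 go.py .4665 -.0045 .018 -142.2
```

```text
10.9667 [ 0.46685687 -0.00500062  0.19857242] [ 1.79997412e+02 -9.96542943e-03 -1.42317428e+02] [ 23.6   1.9 -27.   -0.  -61.2 -76. ] [ 0.40630148 -0.05252146  0.3550766 ] [ 1.63530276e+02 -1.37126545e-02  1.27672507e+02] [295.52133019   0.         320.04707846]
boat [([0.462, -0.006, 0.037], 0.63)]
3413 299 344 136 229
([np.float64(0.4666), np.float64(-0.0042), np.float64(39.0)], np.float64(0.933)) ([np.float64(0.4679), np.float64(-0.0042), np.float64(38.1), np.float64(0.0313)], np.float64(0.972))
t 11.0167 at [ 0.4669 -0.0049  0.1986] [ 180.    -0.  -142.3] w 0.0876 f [ 0.4  0.1 -0.4]
slide [0.    0.004 1.204] turn -0.001
```

{"api": "send_rows", "payload": {
  "moves": [
    {"slide": [0,0.004,0.25],"turn": -0.005,"gripper": 1},
    {"slide": [0,0.004,0.5],"turn": -0.005,"gripper": 1},
    {"slide": [0,0.004,0.7],"turn": -0.005,"gripper": 1},
    {"slide": [0,0.004,0.85],"turn": -0.005,"gripper": 1},
    {"slide": [0,0.004,1.0],"turn": -0.005,"gripper": 1}
  ]
}}

```text
time_s: 11.43
tcp_pos: [0.4662, -0.0044, 0.0473]
eef_rot: [180.0, -0.0, -141.8]
contact_force: [0.3, 0.5, 0.0]
gripper_width: 0.0874
gripper_force: 0.0
```

{"api": "send_rows", "payload": {
  "moves": [
    {"slide": [0,0,0.12],"turn": 0,"gripper": 1},
    {"slide": [0,0,0.204],"turn": 0,"gripper": 1},
    {"slide": [0,0,0.204],"turn": 0,"gripper": 0.3},
    {"slide": [0,0,0.204],"turn": 0,"gripper": 0.3},
    {"slide": [0,0,0.204],"turn": 0,"gripper": 0.3}
  ],
  "newtons": 25
}}

```text
time_s: 11.85
tcp_pos: [0.4671, -0.0038, 0.0187]
eef_rot: [-180.0, 0.0, -141.8]
contact_force: [0.1, -0.3, 0.8]
gripper_width: 0.0725
gripper_force: 0.0
```

{"api": "send_rows", "payload": {
  "moves": [
    {"slide": [0,0,0],"turn": 0,"gripper": 0.3},
    {"slide": [0,0,0],"turn": 0,"gripper": 0.3},
    {"slide": [0,0,0],"turn": 0,"gripper": 0.3},
    {"slide": [0,0,0],"turn": 0,"gripper": 0.3},
    {"slide": [0,0,0],"turn": 0,"gripper": 0.3}
  ]
}}

```text
time_s: 12.27
tcp_pos: [0.4669, -0.0036, 0.0187]
eef_rot: [-180.0, 0.1, -141.8]
contact_force: [-1.8, 0.4, 6.3]
gripper_width: 0.05
gripper_force: 25.0
```

{"api": "send_rows", "payload": {
  "moves": [
    {"slide": [0,0,-0.1],"turn": 0,"gripper": 0.3},
    {"slide": [0,0,-0.3],"turn": 0.05,"gripper": 0.3},
    {"slide": [0,0,-0.5],"turn": 0.1,"gripper": 0.3},
    {"slide": [0,0,-0.7],"turn": 0.17,"gripper": 0.3},
    {"slide": [0,0,-0.8],"turn": 0.245,"gripper": 0.3}
  ]
}}

```text
time_s: 12.68
tcp_pos: [0.4676, -0.0035, 0.1414]
eef_rot: [-180.0, 0.2, -164.1]
contact_force: [0.0, -0.2, -1.3]
gripper_width: 0.0495
gripper_force: 25.0
```

{"api": "send_rows", "payload": {
  "moves": [
    {"slide": [0,0,0],"turn": 0.07,"gripper": 0.3},
    {"slide": [0,0,0],"turn": 0.14,"gripper": 0.3},
    {"slide": [0,0,0],"turn": 0.21,"gripper": 0.3},
    {"slide": [0,0,0],"turn": 0.26,"gripper": 0.3},
    {"slide": [0,0,0],"turn": 0.269,"gripper": 0.3}
  ]
}}

```text
time_s: 13.1
tcp_pos: [0.466, -0.0038, 0.1379]
eef_rot: [180.0, -0.0, 171.7]
contact_force: [0.9, 0.5, -1.3]
gripper_width: 0.0497
gripper_force: 25.0
```

```bash
python3 go.py .4974 -.1985 .1 172
```

```text
t 13.1 at [ 0.466  -0.0038  0.1379] [180.   -0.  171.7] w 0.0497 f [ 0.9  0.5 -1.3]
slide [-0.394 -1.254  0.253] turn -0.003
```

{"api": "send_rows", "payload": {
  "moves": [
    {"slide": [-0.03,-0.09,0],"turn": 0,"gripper": 0.3},
    {"slide": [-0.08,-0.24,0],"turn": 0,"gripper": 0.3},
    {"slide": [-0.13,-0.42,0],"turn": 0,"gripper": 0.3},
    {"slide": [-0.19,-0.6,0],"turn": 0,"gripper": 0.3},
    {"slide": [-0.24,-0.77,0],"turn": 0,"gripper": 0.3}
  ]
}}

```text
time_s: 13.52
tcp_pos: [0.4859, -0.1243, 0.1379]
eef_rot: [180.0, -0.0, 172.1]
contact_force: [0.8, 0.8, -1.7]
gripper_width: 0.0501
gripper_force: 25.0
```

{"api": "send_rows", "payload": {
  "moves": [
    {"slide": [-0.06,-0.19,0],"turn": 0,"gripper": 0.3},
    {"slide": [-0.11,-0.34,0.05],"turn": 0,"gripper": 0.3},
    {"slide": [-0.14,-0.44,0.15],"turn": 0,"gripper": 0.3},
    {"slide": [-0.154,-0.484,0.27],"turn": -0.003,"gripper": 0.3},
    {"slide": [-0.154,-0.484,0.4],"turn": -0.003,"gripper": 0.3}
  ]
}}

```text
time_s: 13.93
tcp_pos: [0.4989, -0.1999, 0.0774]
eef_rot: [-180.0, 0.0, 172.3]
contact_force: [0.1, -0.2, -2.3]
gripper_width: 0.0497
gripper_force: 25.0
```

{"api": "send_rows", "payload": {
  "moves": [
    {"slide": [0,0,0.1],"turn": 0,"gripper": 0.3},
    {"slide": [0,0,0.18],"turn": 0,"gripper": 0.3},
    {"slide": [0,0,0.2],"turn": 0,"gripper": 0.3},
    {"slide": [0,0,0.2],"turn": 0,"gripper": 0.3},
    {"slide": [0,0,0.2],"turn": 0,"gripper": 0.3}
  ]
}}

```text
time_s: 14.35
tcp_pos: [0.4989, -0.1983, 0.0484]
eef_rot: [-180.0, -0.0, 172.3]
contact_force: [0.7, 0.1, -2.6]
gripper_width: 0.0498
gripper_force: 25.0
```

```bash
python3 s2.py w7; python3 - <<'E'
import cv2
im=cv2.imread('pics/w7.png')[40:240,180:440]
im=cv2.convertScaleAbs(im,alpha=1.4,beta=15)
cv2.imwrite('pics/w7c.png',cv2.resize(im,None,fx=3,fy=3,interpolation=cv2.INTER_CUBIC))
E
```

```text
14.4 [ 0.49927154 -0.19827011  0.0487938 ] [-1.79997002e+02  5.59483094e-02  1.72284584e+02] [ -0.7  18.4 -29.4   0.  -42.2 -97. ] [ 0.42302911 -0.18848007  0.20491684] [1.63512306e+02 2.00299709e-02 8.22769898e+01] [295.52133019   0.         320.04707846]
```

View pics/w7c.png

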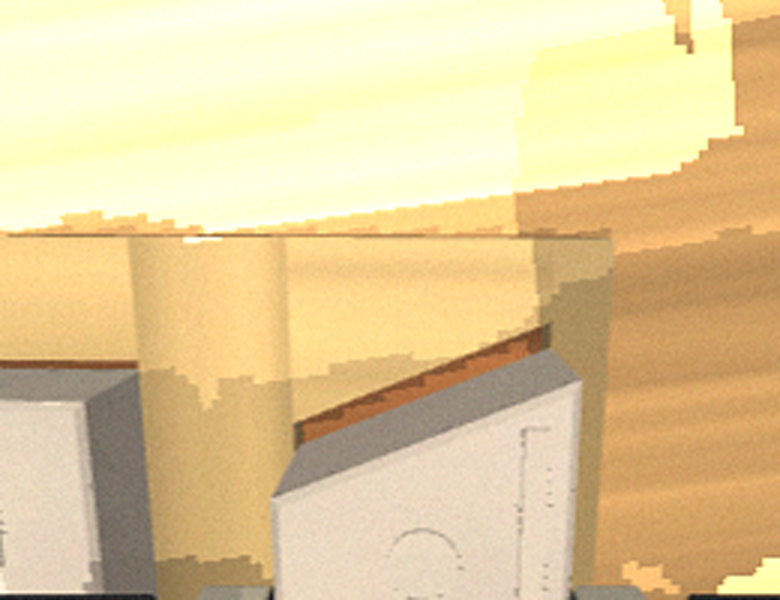

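The boat's end bottom edge runs from crop (548,350) to (303,445). The nest's end edge runs from (549,325) to (296,422), with the tray edge at row 236, corner (611,236). The house is seated on the left.

```bash
python3 - <<'E'
from fit import *
d=pickle.load(open('w7.pkl','rb')); f=lambda p:np.array(p)/3+[180,40]-.33
tcp=np.array([.4990,-.1983,.0486]); a=np.radians(172.25); X=np.array([np.cos(a),np.sin(a),0]);Y=np.array([np.sin(a),-np.cos(a),0])
for n,z,ps in(('boat bottom deck/keel',.030,[(549,350),(302,446)]),('boat top',.070,[(581,382),(274,497)]),('nest',.022,[(550,324),(295,421)]),('tray edge',.022,[(611,236),(150,236)])):
    for q in ps: w=ray(d,f(q),z)-tcp; print(n,(w@X).round(4),(w@Y).round(4))
E
python3 go.py .4974 -.1985 .1 172
```

```text
boat bottom deck/keel 0.0521 0.0246
boat bottom deck/keel 0.0326 -0.0248
boat top 0.0528 0.024
boat top 0.0343 -0.024
nest 0.0563 0.0258
nest 0.036 -0.0272
tray edge 0.0736 0.0372
tray edge 0.0736 -0.0545
t 14.4 at [ 0.4993 -0.1983  0.0488] [-1.800e+02  1.000e-01  1.723e+02] w 0.0497 f [ 0.9  0.6 -2. ]
slide [ 0.012 -0.003 -0.341] turn 0.003
```

{"api": "send_rows", "payload": {
  "moves": [
    {"slide": [0.011,-0.004,0],"turn": 0.003,"gripper": 0.3},
    {"slide": [0.011,-0.004,0.03],"turn": 0.003,"gripper": 0.3},
    {"slide": [0.011,-0.004,0.05],"turn": 0.003,"gripper": 0.3},
    {"slide": [0.011,-0.004,0.07],"turn": 0.003,"gripper": 0.3},
    {"slide": [0.011,-0.004,0.085],"turn": 0.003,"gripper": 0.3}
  ]
}}

```text
time_s: 14.82
tcp_pos: [0.4968, -0.1986, 0.035]
eef_rot: [180.0, -0.0, 172.0]
contact_force: [1.0, -0.1, -1.0]
gripper_width: 0.0498
gripper_force: 25.0
```

{"api": "send_rows", "payload": {
  "moves": [
    {"slide": [0,0,0.02],"turn": 0,"gripper": 0.3},
    {"slide": [0,0,0.035],"turn": 0,"gripper": 0.3},
    {"slide": [0,0,0.05],"turn": 0,"gripper": 0.3},
    {"slide": [0,0,0.057],"turn": 0,"gripper": 0.3},
    {"slide": [0,0,0.058],"turn": 0,"gripper": 0.3}
  ]
}}

```text
time_s: 15.23
tcp_pos: [0.4969, -0.1986, 0.0268]
eef_rot: [-180.0, -0.0, 172.0]
contact_force: [-2.1, 0.9, 3.4]
gripper_width: 0.05
gripper_force: 25.0
```

{"api": "send_rows", "payload": {
  "moves": [
    {"slide": [0,0,0],"turn": 0,"gripper": 0.72},
    {"slide": [0,0,0],"turn": 0,"gripper": 0.72},
    {"slide": [0,0,0],"turn": 0,"gripper": 0.72},
    {"slide": [0,0,0],"turn": 0,"gripper": 0.72},
    {"slide": [0,0,0],"turn": 0,"gripper": 0.72}
  ]
}}

```text
time_s: 15.65
tcp_pos: [0.4971, -0.1987, 0.0266]
eef_rot: [-180.0, 0.0, 172.0]
contact_force: [0.4, -0.1, 0.6]
gripper_width: 0.0631
gripper_force: 0.0
```

{"api": "send_rows", "payload": {
  "moves": [
    {"slide": [0,0,-0.1],"turn": 0,"gripper": 0.72},
    {"slide": [0,0,-0.3],"turn": 0,"gripper": 0.72},
    {"slide": [0,0,-0.55],"turn": 0,"gripper": 0.72},
    {"slide": [0,0,-0.8],"turn": 0,"gripper": 0.72},
    {"slide": [0,0,-1],"turn": 0,"gripper": 0.72}
  ]
}}

```text
time_s: 16.07
tcp_pos: [0.4974, -0.1988, 0.1795]
eef_rot: [-180.0, 0.1, 172.0]
contact_force: [0.4, -1.5, 0.1]
gripper_width: 0.0631
gripper_force: 0.0
```

```bash
python3 s2.py w8 boat house; python3 - <<'E'
from fit import *
d=pickle.load(open('w8.pkl','rb'))
for n,o,x,y in(('house',HOUSE,.486,-.284),('boat',BOAT,.4974,-.1985)):
  m=mask(d,(x,y,.048),75); ys,xs=np.nonzero(m); print(n,m.sum(),xs.min(),xs.max(),ys.min(),ys.max())
  print(fit(d,o,m,x,y,h=.026,z0=.022), fit(d,o,m,x,y,h=.026,z0=.022,free=True))
E
```

```text
16.1167 [ 0.50033129 -0.19967084  0.18538628] [-179.92892301    0.58079404  172.0336007 ] [ -0.8   9.2 -20.5   0.2 -59.7 -97.3] [ 0.42121992 -0.18855765  0.33588467] [1.63404438e+02 2.58427855e-02 8.19519905e+01] [295.52133019   0.         320.04707846]
boat [([0.492, -0.194, 0.05], 0.64), ([0.531, -0.474, 0.017], 0.28)]
house [([0.474, -0.278, 0.049], 0.84), ([0.558, 0.138, 0.02], 0.72)]
house 4016 207 266 145 233
([np.float64(0.4858), np.float64(-0.2836), np.float64(351.6)], np.float64(0.97)) ([np.float64(0.4858), np.float64(-0.284), np.float64(351.2), np.float64(0.0247)], np.float64(0.974))
boat 4085 296 346 136 237
([np.float64(0.4954), np.float64(-0.1991), np.float64(352.2)], np.float64(0.956)) ([np.float64(0.4961), np.float64(-0.1994), np.float64(351.9), np.float64(0.0217)], np.float64(0.973))
```

Both castings look seated, so I'm heading to the board.

{"api": "send_rows", "payload": {
  "moves": [
    {"slide": [0.005,0.2,-0.05],"turn": -0.079,"gripper": 1},
    {"slide": [0.01,0.4,-0.1],"turn": -0.158,"gripper": 1},
    {"slide": [0.015,0.6,-0.16],"turn": -0.237,"gripper": 1},
    {"slide": [0.02,0.8,-0.22],"turn": -0.316,"gripper": 1},
    {"slide": [0.026,1.0,-0.27],"turn": -0.395,"gripper": 1}
  ]
}}

```text
time_s: 16.63
tcp_pos: [0.5136, -0.0484, 0.2166]
eef_rot: [180.0, -0.1, -152.2]
contact_force: [0.7, 0.0, 0.0]
gripper_width: 0.0863
gripper_force: 0.0
```

{"api": "send_rows", "payload": {
  "moves": [
    {"slide": [-0.12,0.18,-0.05],"turn": -0.079,"gripper": 1},
    {"slide": [-0.24,0.36,-0.1],"turn": -0.158,"gripper": 1},
    {"slide": [-0.36,0.54,-0.16],"turn": -0.237,"gripper": 1},
    {"slide": [-0.48,0.72,-0.22],"turn": -0.316,"gripper": 1},
    {"slide": [-0.6,0.89,-0.27],"turn": -0.395,"gripper": 1}
  ]
}}

```text
time_s: 17.05
tcp_pos: [0.5317, 0.112, 0.2572]
eef_rot: [179.9, -0.1, -116.6]
contact_force: [0.2, -0.9, 0.4]
gripper_width: 0.0877
gripper_force: 0.0
```

{"api": "send_rows", "payload": {
  "moves": [
    {"slide": [-0.2,0.075,-0.05],"turn": -0.07,"gripper": 1},
    {"slide": [-0.4,0.15,-0.1],"turn": -0.14,"gripper": 1},
    {"slide": [-0.6,0.22,-0.16],"turn": -0.21,"gripper": 1},
    {"slide": [-0.8,0.3,-0.22],"turn": -0.21,"gripper": 1},
    {"slide": [-1.0,0.375,-0.27],"turn": -0.21,"gripper": 1}
  ]
}}

```text
time_s: 17.47
tcp_pos: [0.5497, 0.2711, 0.2974]
eef_rot: [179.9, -0.1, -98.0]
contact_force: [-0.2, -0.4, 0.4]
gripper_width: 0.0873
gripper_force: 0.0
```

{"api": "send_rows", "payload": {
  "moves": [
    {"slide": [0,0,0],"turn": 0,"gripper": 1},
    {"slide": [0,0,0],"turn": 0,"gripper": 1},
    {"slide": [0,0,0],"turn": 0,"gripper": 1},
    {"slide": [0,0,0],"turn": 0,"gripper": 1},
    {"slide": [0,0,0],"turn": 0,"gripper": 1}
  ]
}}

```text
time_s: 17.88
tcp_pos: [0.55, 0.2685, 0.2977]
eef_rot: [180.0, -0.0, -98.1]
contact_force: [-0.1, 0.1, -0.4]
gripper_width: 0.0877
gripper_force: 0.0
```

```bash
python3 s2.py w9 scraper board trough chip1 chip2; python3 - <<'E'
import cv2
im=cv2.imread('pics/w9.png')[0:240,160:480]
im=cv2.convertScaleAbs(im,alpha=1.3,beta=10)
cv2.imwrite('pics/w9c.png',cv2.resize(im,None,fx=2.5,fy=2.5,interpolation=cv2.INTER_CUBIC))
E
```

```text
17.9333 [0.55007519 0.26861024 0.29797589] [ 1.79987463e+02 -1.20468350e-02 -9.81084010e+01] [ 44.3  12.6  -1.1  -0.  -76.3 -52.4] [0.53951179 0.19199126 0.45429277] [ 1.6353081e+02 -5.3485437e-02  1.7187848e+02] [295.52133019   0.         320.04707846]
scraper [([0.454, 0.254, 0.09], 0.86)]
board [([0.576, 0.219, 0.029], 0.59)]
trough [([0.577, 0.217, 0.033], 0.71)]
chip1 [([0.546, 0.24, 0.046], 0.78), ([0.529, 0.281, 0.043], 0.74), ([0.509, 0.198, 0.044], 0.69)]
chip2 [([0.546, 0.24, 0.046], 0.78), ([0.529, 0.281, 0.043], 0.74), ([0.509, 0.198, 0.044], 0.69)]
```

View pics/w9c.png

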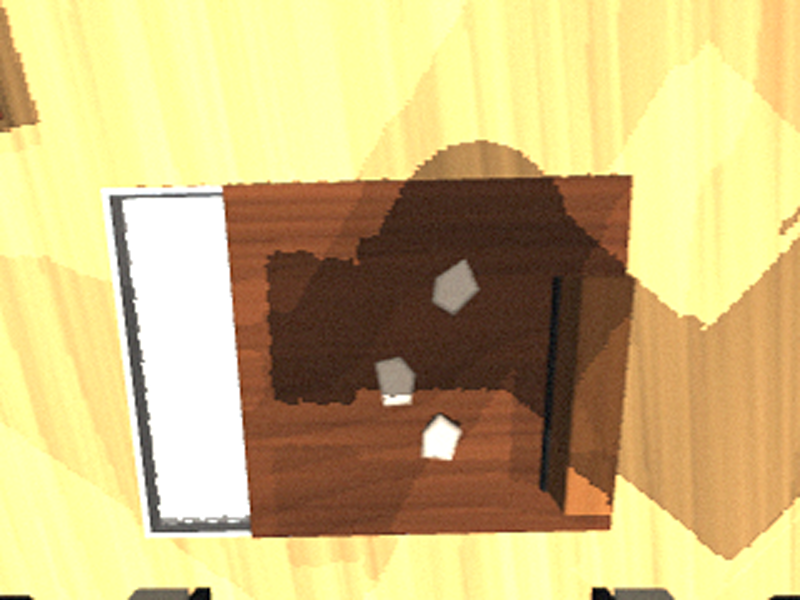

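The wrist view shows board corners at crop (223,186), (253,537), (611,529) and (632,176), with the trough to the left. Chips are at (456,287), (396,380) and (441,438). The scraper's top spans (580–635,278) to (565–611,515).

```bash
cat > b.py <<'E'
from fit import *
from scipy.optimize import least_squares
d=pickle.load(open('w9.pkl','rb')); f=lambda p:np.array(p)/2.5+[160,0]-.3
def fp(S,pix,z,p0):
    res=lambda p:(proj(d,np.c_[place(S,*p),np.full(len(S),z)])-[f(q) for q in pix]).ravel()
    r=least_squares(res,p0,loss='soft_l1'); return r.x,res(r.x).round(1)
bp,e=fp(np.array([[.11,-.1],[.11,.1],[-.11,.1],[-.11,-.1]]),[(223,186),(253,537),(611,529),(632,176)],.03,[.56,.235,-.14])
print('board',bp.round(4),np.degrees(bp[2]).round(2),e)
sp,e=fp(np.array([[.013,-.06],[.013,.06],[-.013,.06],[-.013,-.06]]),[(580,278),(566,515),(611,515),(635,278)],.09,[.45,.26,-.14])
print('scraper',sp.round(4),np.degrees(sp[2]).round(2),e)
def loc(xy):
    c,s=np.cos(bp[2]),np.sin(bp[2]); v=np.array(xy)-bp[:2]; return np.array([c*v[0]+s*v[1],-s*v[0]+c*v[1]]).round(4)
print('scraper in board',loc(sp[:2]))
for q in[(456,287),(396,380),(441,438)]: w=ray(d,f(q),.04); print('chip',w.round(3),loc(w[:2]))
print('foot line',[loc(ray(d,f(q),.03)[:2]) for q in((555,278),(543,490))])
for c in ((.454,.254),(.448,.252),(.445,.281)): print('net',loc(c))
E
python3 b.py; python3 go.py .45 .255 .2 -98
```

```text
board [ 0.5296  0.2408 -0.1184] -6.78 [-1.1 -0.5 -0.9  1.3  0.8  1.2  1.2 -0.7]
scraper [ 0.4508  0.2616 -0.1447] -8.29 [-0.  -0.9 -1.1  1.3  1.   1.3  0.  -0.8]
scraper in board [-0.0806  0.0113]
chip [0.51  0.198 0.04 ] [-0.0144 -0.045 ]
chip [0.549 0.243 0.04 ] [0.0192 0.004 ]
chip [0.528 0.279 0.04 ] [-0.0056  0.0375]
foot line [array([-0.0695, -0.0484]), array([-0.0667,  0.0725])]
net [-0.0766  0.0042]
net [-0.0823  0.0015]
net [-0.0887  0.0299]
t 18.1833 at [0.5502 0.2692 0.2983] [-180.     0.   -98.1] w 0.0877 f [-0.4  0.1 -0.6]
slide [0.188 0.648 0.655] turn -0.001
```

{"api": "send_rows", "payload": {
  "moves": [
    {"slide": [0.03,0.13,0.1],"turn": 0.002,"gripper": 0.6},
    {"slide": [0.06,0.26,0.2],"turn": 0.002,"gripper": 0.6},
    {"slide": [0.09,0.4,0.35],"turn": 0.002,"gripper": 0.6},
    {"slide": [0.12,0.55,0.5],"turn": 0.002,"gripper": 0.6},
    {"slide": [0.144,0.649,0.65],"turn": 0.002,"gripper": 0.6}
  ]
}}

```text
time_s: 18.6
tcp_pos: [0.4492, 0.2613, 0.2]
eef_rot: [-180.0, 0.1, -98.2]
contact_force: [0.1, 0.6, -1.0]
gripper_width: 0.0595
gripper_force: 0.0
```

```bash
python3 s2.py w10 scraper; python3 - <<'E'
import cv2
im=cv2.imread('pics/w10.png')[30:240,200:440]
im=cv2.convertScaleAbs(im,alpha=1.6,beta=20)
cv2.imwrite('pics/w10c.png',cv2.resize(im,None,fx=2.8,fy=2.8,interpolation=cv2.INTER_CUBIC))
E
python3 go.py .4508 .2616 .066 -98.3
```

```text
18.65 [0.44537326 0.25923725 0.1954488 ] [179.69736083  -0.20394346 -98.29518015] [ 51.9   7.1 -21.5  -0.2 -61.7 -60.1] [0.4383943  0.18458577 0.35651157] [ 1.63444040e+02 -1.33653962e-02  1.71740329e+02] [295.52133019   0.         320.04707846]
scraper [([0.447, 0.249, 0.091], 0.87)]
t 18.7 at [0.4472 0.2599 0.1976] [179.8  -0.2 -98.2] w 0.054 f [-1.   0.1  0.1]
slide [-0.015 -0.022  0.877] turn 0.001
```

View pics/w10c.png

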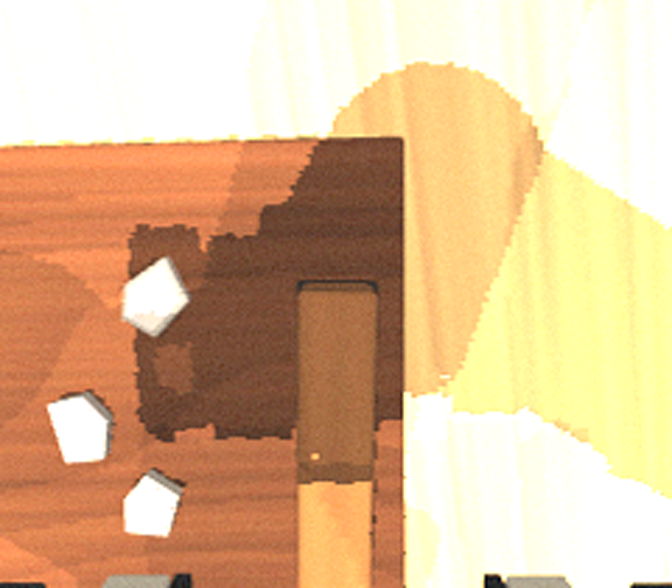

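The scraper's grip (crop 300–375, centre 337) is centred between the fingertips (190 and 485). The upper chip (155,297) sticks out about 11 mm past the scraper's end, so I'll shift the scraper sideways before sweeping.

{"api": "send_rows", "payload": {
  "moves": [
    {"slide": [0,0,0.2],"turn": 0,"gripper": 0.6},
    {"slide": [0,0,0.4],"turn": 0,"gripper": 0.6},
    {"slide": [0,0,0.6],"turn": 0,"gripper": 0.6},
    {"slide": [0,0,0.78],"turn": 0,"gripper": 0.6},
    {"slide": [0,0,0.89],"turn": 0,"gripper": 0.6}
  ]
}}

```text
time_s: 19.12
tcp_pos: [0.4508, 0.2614, 0.0653]
eef_rot: [180.0, -0.1, -98.2]
contact_force: [-0.6, 0.9, 0.5]
gripper_width: 0.0527
gripper_force: 0.0
```

{"api": "send_rows", "payload": {
  "moves": [
    {"slide": [0,0,0],"turn": 0,"gripper": 0.1},
    {"slide": [0,0,0],"turn": 0,"gripper": 0.1},
    {"slide": [0,0,0],"turn": 0,"gripper": 0.1},
    {"slide": [0,0,0],"turn": 0,"gripper": 0.1},
    {"slide": [0,0,0],"turn": 0,"gripper": 0.1}
  ],
  "newtons": 20
}}

```text
time_s: 19.53
tcp_pos: [0.4515, 0.2626, 0.0686]
eef_rot: [-179.9, 0.1, -98.2]
contact_force: [-1.4, 0.2, 1.6]
gripper_width: 0.026
gripper_force: 19.9
```

{"api": "send_rows", "payload": {
  "moves": [
    {"slide": [0,0,0],"turn": 0,"gripper": 0.1},
    {"slide": [0,0,0],"turn": 0,"gripper": 0.1},
    {"slide": [0,0,0],"turn": 0,"gripper": 0.1},
    {"slide": [0,0,0],"turn": 0,"gripper": 0.1},
    {"slide": [0,0,0],"turn": 0,"gripper": 0.1}
  ]
}}

```text
time_s: 19.95
tcp_pos: [0.4514, 0.2626, 0.0686]
eef_rot: [-179.9, 0.1, -98.2]
contact_force: [-1.8, -0.1, 6.3]
gripper_width: 0.026
gripper_force: 19.9
```

```bash
python3 go.py .4508 .2616 .066 -96.8
```

```text
t 19.95 at [0.4514 0.2626 0.0686] [-1.799e+02  1.000e-01 -9.820e+01] w 0.026 f [-1.8 -0.1  6.3]
slide [0.007 0.003 0.017] turn -0.016
```

{"api": "send_rows", "payload": {
  "moves": [
    {"slide": [0,0,-0.01],"turn": 0,"gripper": 0.1},
    {"slide": [0.02,0,-0.01],"turn": 0,"gripper": 0.1},
    {"slide": [0.06,0,-0.01],"turn": 0,"gripper": 0.1},
    {"slide": [0.11,0,-0.01],"turn": -0.005,"gripper": 0.1},
    {"slide": [0.11,0,-0.01],"turn": -0.008,"gripper": 0.1}
  ],
  "newtons": 35
}}

```text
time_s: 20.37
tcp_pos: [0.448, 0.2441, 0.0687]
eef_rot: [180.0, -0.0, -97.5]
contact_force: [-0.5, -1.6, -0.3]
gripper_width: 0.0259
gripper_force: 34.9
```

```bash
python3 s2.py w11 scraper chip1; python3 go.py .4508 .2616 .066 -96.8; python3 - <<'E'
from fit import *
d=pickle.load(open('w11.pkl','rb'))
# chips: bright low-saturation blobs; scraper corner rows
hsv=cv2.cvtColor(d['img'],cv2.COLOR_RGB2HSV); m=((hsv[...,1]<75)&(hsv[...,2]>60)).astype(np.uint8); m[235:]=0
n,l,st,c=cv2.connectedComponentsWithStats(m)
for i in range(1,n):
    if 60<st[i,4]<5000: print(st[i],c[i].round(0),ray(d,c[i],.04).round(3))
E
```

```text
20.4167 [0.44810029 0.24442923 0.06866499] [ 1.79986381e+02 -2.33154230e-02 -9.74964546e+01] [ 50.7  14.6 -31.5   0.  -43.9 -58.2] [0.43827956 0.16738464 0.22522024] [ 1.63514685e+02 -3.52012020e-02  1.72486348e+02] [295.52133019   0.         320.04707846]
scraper [([0.445, 0.213, 0.092], 0.88)]
chip1 [([0.507, 0.196, 0.043], 0.55), ([0.551, 0.233, 0.042], 0.55)]
t 20.5167 at [0.4482 0.2449 0.0686] [180.   -0.  -97.5] w 0.0256 f [-0.9 -1.3  1.3]
slide [-0.113 -0.002  0.018] turn -0.008
[254   0  21  85 511] [263.  43.] [0.465 0.126 0.04 ]
[241  64   9  22  61] [245.  75.] [0.478 0.141 0.04 ]
[ 198  153   41   46 1186] [217. 176.] [0.509 0.197 0.04 ]
[159 227  33   8 171] [176. 231.] [0.545 0.23  0.04 ]
```

{"api": "send_rows", "payload": {
  "moves": [
    {"slide": [-0.017,-0.02,0],"turn": 0,"gripper": 0.1},
    {"slide": [-0.017,-0.09,0],"turn": 0,"gripper": 0.1},
    {"slide": [-0.017,-0.18,0],"turn": 0,"gripper": 0.1},
    {"slide": [-0.017,-0.27,0],"turn": 0,"gripper": 0.1},
    {"slide": [-0.017,-0.36,0],"turn": 0,"gripper": 0.1}
  ]
}}

```text
time_s: 20.93
tcp_pos: [0.5039, 0.241, 0.0686]
eef_rot: [-180.0, 0.0, -97.5]
contact_force: [-3.1, 0.4, 4.2]
gripper_width: 0.026
gripper_force: 34.9
```

{"api": "send_rows", "payload": {
  "moves": [
    {"slide": [0,-0.09,0],"turn": 0,"gripper": 0.1},
    {"slide": [0,-0.18,0],"turn": 0,"gripper": 0.1},
    {"slide": [0,-0.27,0],"turn": 0,"gripper": 0.1},
    {"slide": [0,-0.36,0],"turn": 0,"gripper": 0.1},
    {"slide": [0,-0.45,0],"turn": 0,"gripper": 0.1}
  ]
}}

```text
time_s: 21.35
tcp_pos: [0.5709, 0.2317, 0.0686]
eef_rot: [180.0, -0.0, -97.5]
contact_force: [-3.3, 0.1, 5.1]
gripper_width: 0.0261
gripper_force: 34.9
```

{"api": "send_rows", "payload": {
  "moves": [
    {"slide": [0,-0.09,0],"turn": 0,"gripper": 0.1},
    {"slide": [0,-0.18,0],"turn": 0,"gripper": 0.1},
    {"slide": [0,-0.27,0],"turn": 0,"gripper": 0.1},
    {"slide": [0,-0.34,0],"turn": 0,"gripper": 0.1},
    {"slide": [0,-0.387,0],"turn": 0,"gripper": 0.1}
  ]
}}

```text
time_s: 21.77
tcp_pos: [0.6288, 0.2239, 0.0686]
eef_rot: [-180.0, -0.0, -97.6]
contact_force: [-2.7, 1.2, 5.9]
gripper_width: 0.0256
gripper_force: 34.9
```

```bash
cat > c.py <<'E'
from plant import optics
import sys
for c in ('top','side','wrist'):
    d=optics.capture(c)
    for k in sys.argv[1:]: print(c,k,[([round(float(v),3) for v in r['location']],round(r['p'],2)) for r in optics.look_for(c,k)][:5])
E
python3 c.py chip1 scraper; python3 go.py .5 .2 .066 -97.5
```

```text
top chip1 []
top scraper [([0.62, 0.177, 0.089], 0.73), ([0.514, 0.213, 0.029], 0.6), ([0.548, -0.49, 0.073], 0.35), ([0.532, 0.494, 0.028], 0.21)]
side chip1 [([0.677, 0.248, 0.018], 0.45), ([0.681, 0.274, 0.013], 0.38)]
side scraper [([0.621, 0.26, 0.066], 0.62), ([0.468, -0.263, 0.041], 0.43)]
wrist chip1 [([0.677, 0.226, 0.018], 0.77), ([0.658, 0.152, 0.024], 0.73)]
wrist scraper [([0.622, 0.192, 0.091], 0.65)]
t 22.2167 at [0.6267 0.2246 0.0686] [-180.     0.   -97.5] w 0.0256 f [ 1.7 -0.8  0.3]
slide [0.273 0.816 0.017] turn 0.0
```

{"api": "send_rows", "payload": {
  "moves": [
    {"slide": [0,0.06,0],"turn": 0,"gripper": 0.1},
    {"slide": [0,0.16,0],"turn": 0,"gripper": 0.1},
    {"slide": [0,0.27,0],"turn": 0,"gripper": 0.1},
    {"slide": [0,0.34,0],"turn": 0,"gripper": 0.1},
    {"slide": [0,0.36,0.004],"turn": 0,"gripper": 0.1}
  ]
}}

```text
time_s: 22.63
tcp_pos: [0.5717, 0.2319, 0.0686]
eef_rot: [-180.0, 0.0, -97.4]
contact_force: [1.6, -2.0, 5.0]
gripper_width: 0.0258
gripper_force: 34.9
```

{"api": "send_rows", "payload": {
  "moves": [
    {"slide": [0,0,0],"turn": 0,"gripper": 0.1},
    {"slide": [0,0,0.003],"turn": 0,"gripper": 0.1},
    {"slide": [0,0,0.003],"turn": 0,"gripper": 0.6},
    {"slide": [0,0,0.003],"turn": 0,"gripper": 0.6},
    {"slide": [0,0,0.003],"turn": 0,"gripper": 0.6}
  ]
}}

```text
time_s: 23.05
tcp_pos: [0.573, 0.2315, 0.0671]
eef_rot: [180.0, -0.0, -97.5]
contact_force: [-0.1, -1.1, -0.1]
gripper_width: 0.0405
gripper_force: 0.0
```

{"api": "send_rows", "payload": {
  "moves": [
    {"slide": [0,0,0],"turn": 0,"gripper": 0.6},
    {"slide": [0,0,-0.1],"turn": 0,"gripper": 0.6},
    {"slide": [0,0,-0.3],"turn": 0,"gripper": 0.6},
    {"slide": [0,0,-0.6],"turn": 0,"gripper": 0.6},
    {"slide": [0,0,-0.9],"turn": 0,"gripper": 0.6}
  ]
}}

```text
time_s: 23.47
tcp_pos: [0.5725, 0.2309, 0.196]
eef_rot: [179.9, -0.1, -97.5]
contact_force: [1.5, 1.4, 1.1]
gripper_width: 0.0522
gripper_force: 0.0
```

{"api": "send_rows", "payload": {
  "moves": [
    {"slide": [0.2,0,-0.1],"turn": 0,"gripper": 0.6},
    {"slide": [0.4,0,-0.2],"turn": 0,"gripper": 0.6},
    {"slide": [0.4,0,-0.2],"turn": 0,"gripper": 0.6},
    {"slide": [0.4,0,-0.2],"turn": 0,"gripper": 0.6},
    {"slide": [0.4,0,-0.2],"turn": 0,"gripper": 0.6}
  ]
}}

```text
time_s: 23.88
tcp_pos: [0.5652, 0.172, 0.2255]
eef_rot: [180.0, 0.0, -97.6]
contact_force: [-0.5, 0.4, -0.6]
gripper_width: 0.053
gripper_force: 0.0
```

```bash
python3 c.py chip1 scraper house boat; python3 go.py .5 .2 .066 -97.5; python3 - <<'E'
from fit import *
from plant import optics
for c in('wrist','top'):
    d=optics.capture(c)
    a=np.radians(-7.1)
    P=np.array([ [x,y] for x in(.1415,) for y in(-.06,0,.06)]); 
    # board-only region: count bright low-sat pixels on the board top outside scraper
    q=place(np.array([[-.105,-.095],[.1,-.095],[.1,.095],[-.105,.095]]),.5296,.2408,a)
    m=np.zeros(d['img'].shape[:2],np.uint8); cv2.fillConvexPoly(m,proj(d,np.c_[q,np.full(4,.03)]).astype(np.int32),1)
    hsv=cv2.cvtColor(d['img'],cv2.COLOR_RGB2HSV); b=((hsv[...,1]<70)&(hsv[...,2]>60)&(m>0)).astype(np.uint8)
    n,l,st,ct=cv2.connectedComponentsWithStats(b); print(c,[(st[i].tolist(),ray(d,ct[i],.04).round(3).tolist()) for i in range(1,n) if st[i,4]>8])
E
```

```text
top chip1 [([0.654, 0.148, 0.023], 0.6), ([0.493, -0.196, 0.045], 0.32)]
top scraper [([0.568, 0.183, 0.088], 0.41)]
top house [([0.48, -0.28, 0.052], 0.88)]
top boat [([0.496, -0.197, 0.044], 0.88), ([0.571, 0.179, 0.089], 0.65)]
side chip1 [([0.683, 0.273, 0.015], 0.55), ([0.652, 0.161, 0.017], 0.49), ([0.674, 0.244, 0.018], 0.43)]
side scraper [([0.565, 0.247, 0.078], 0.88), ([0.48, -0.273, 0.045], 0.25)]
side house [([0.482, -0.27, 0.042], 0.7)]
side boat [([0.496, -0.178, 0.047], 0.96)]
wrist chip1 [([0.65, 0.15, 0.026], 0.78), ([0.673, 0.234, 0.017], 0.53)]
wrist scraper [([0.568, 0.205, 0.089], 0.85), ([0.549, 0.196, 0.026], 0.2)]
wrist house [([0.568, 0.202, 0.095], 0.55)]
wrist boat []
t 24.6333 at [0.5653 0.1721 0.2259] [-180.     0.   -97.5] w 0.0527 f [-0.3  0.8  0.1]
slide [-0.127  0.456  1.066] turn -0.0
wrist [([374, 236, 37, 33, 818], [0.486, 0.277, 0.04]), ([323, 277, 96, 15, 733], [0.511, 0.321, 0.04]), ([340, 286, 5, 5, 11], [0.556, 0.319, 0.04])]
top []
```

```bash
python3 -c "
from plant import order; print(order.close_job())"
```

```text
the job is handed in; nothing more can be done
None
```

I handed the job in at about 25 s. By the last camera checks, both castings are home in their nests, all three chips are in the trough, and the scraper is standing free on the board, but no verdict was returned.

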